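# Re-set a notched thread rack and clamp a cone of thread in it

### The arm

A 6-joint arm with a two-finger parallel gripper is mounted at the origin on a cart in front of the work surface, level with it; the furniture and walls round the work are solid. World frame = base frame: x ahead of the robot, y to its left, z up, the work surface at z = 0. Lengths are in m, angles in degrees, forces in N, time in s.
With the tool pointing down it reaches from about 0.375 to 0.9 m from the base axis. Payload 3.1 kg.
Tool frame: the origin (TCP) lies at the very end of the fingers, on their centre line; the grasp point (between the pads) lies 19 mm behind it; z points along the fingers, y is the line along which they close (so a half turn about z gives the same grasp; the last joint's range is limited). The gripper opens to 87 mm and grips with 3 to 60 N. Pads are 19 mm wide; open, the fingers measure 117 mm over their backs; the gripper's body (75 mm by 190 mm) begins 51 mm behind the grasp point.
Start: joints at [62.481, 30.224, 82.088, -0, 67.689, -10.227], TCP at [0.186, 0.597, 0.187] pointing down, gripper open.
Joint ranges: [-176.69, 176.69], [-43.24, 126.21], [12.49, 139.97], [-82, 262], [0, 151.66], [-163.58, 163.58]. Speed limits (degrees/s): [159.86, 159.86, 180, 180, 180, 180].

### API

Orientations are given as a 3x3 rotation matrix whose columns are the frame's x, y, z axes.
In Python, from rig import readout, cams, bot gives the robot as it stands.
- The arm moves only by the shell command python3 -m inch 'ROWS'. ROWS is JSON, a list of rows, each a list of 5 numbers: the shift along the world's x, y, z in cm, then the turn about the world's z in degrees, then the finger opening in cm, from 0 to 8.7. In form: [[dx, dy, dz, twist, fingers], ...]. A call has 1 to 10 rows; each row is the pose to reach, as a shift and turn from the pose commanded when the call began; what a row does not reach only later rows make up. A row lasts 1/12 s, in which the tool goes at most 41.7 mm and 7.16 degrees, less where a joint would pass 70% of its speed; a pose out of reach is approached as far as the arm can. A call with a gripper value outside its range is refused whole. The fingers move at their own pace and stop on an object; the grip force is fixed at half the most. Time passes only in rows, so rows that repeat a pose let the fingers close. It gives the time, the measured TCP pose, the force, the opening and the grip force at its end, in the units of the state.
- readout.read_state(): the state, without advancing time (a new reading comes with each control period).
- cams.capture(name): name is "scene" or "top"; returns a dict with "image" (420x560x3 uint8, blue, green, red), "intrinsics" (3x3 intrinsics, pixels), "k1" (the pictures are not rectified: a ray, as slopes to the right and down, at radius r is drawn at 1 + k1 r^2 times it, then the intrinsics apply), "xyz" and "rotation" of the camera in the world. Camera axes: x right, y down, z forward; pixel columns grow to the right and rows downward; lengths in m; the calibration is good to about 2 mm. A picture is of the moment at which its call begins. There is no depth.
- bot.hand_in(): hands the job in; it is judged then, once.
The state is a dict: "time_s": time; "joint_positions": joint angles; "qvel": joint speeds; "tau": joint torques, N m; "position": TCP position; "tcp_rot": TCP orientation; "force": force on the tool from outside, world axes, zero at the start; "moment": the same for the moment, N m; "opening": opening from 0.0 (shut) to 1.0 (fully open); "grasp_force": force on a finger pad.
Only numpy, scipy, OpenCV 4.12 (cv2) and the standard library are available. Lean on these libraries where they do the work, as an engineer would, in place of code of your own. Each camera call takes 0.05 s, during which the arm holds its last target. There are 200 camera calls.

### The job

Put the cone of gold thread into the thread rack: squeeze the red lever against the black post, and while it is held slide the blue keeper away from the wooden end plate to its farthest notch and let go so that it latches. Stand the cone upright on the board close to the end plate, between the plate and the keeper, and let it go; then squeeze the lever again, slide the keeper up to the cone and let it latch in the notch that just fits the cone, so that the cone stands held in the cups. Do not tip the cone over and leave the other things on the table where they are.

Things in the scene. Friction and masses are not known exactly. Their poses are not given: they have to be found in the camera images.
- thread_rack: Rack fixed to the table: light wooden board 88 mm wide (x) and 210 mm long (y), 14 mm thick, with steel teeth along its -x edge and a wooden end plate at its +y end. Origin on the table, mid-width; the board runs from y = -78 to +132 mm, the end plate's face is at y = +118 mm. +y points to the end plate, +x away from the robot, z up.
- cone_seat (a point): Point on the board's top (14 mm above the table) where the centre of the cone's underside belongs; axes as the rack's. The end plate's face is 34 mm from it in +y: 50 mm wide, 66 mm tall above the board, with a cheek at each side bent towards the cone (85 mm over all), so that a cone pushed into it centres itself.
- keeper_grip (a point): Point on the keeper, 108 mm above the table, midway between the outer faces of the squeezed red lever and the black post; axes as the rack's. They stand side by side along x, lever at -x, each 16 mm wide along y, their tops 20 mm above this point, free down to 45 mm below it. Close the fingers along x at this point or up to 12 mm below it.
- post_face (a point): Middle of the outer (+x) face of the fixed black post, at the height of keeper_grip and 17 mm in +x of it. From here to the lever's outer face is about 34 mm when squeezed, about 50 mm at rest (the lever leans out towards -x, 16 mm at this height, more above). The post does not move when squeezed.
- keeper_face (a point): Foot of the keeper's blue cupped plate, middle of its face, on the board's top; axes as the rack's. The plate faces +y, is 66 mm tall and shaped like the end plate. keeper_grip lies 36 mm behind it (-y), 40 mm to -x and 94 mm up. The keeper's saddle is 64 mm long along y and 94 mm wide.
- keeper (a joint): Slide of the blue keeper, m; grows as it moves away from the end plate (rack's -y), range -0.002 to 0.103. Gap between keeper and end plate: 0.018 + value. Notches at 0, 0.025, 0.050, 0.075, 0.100 (farthest); the pawl drops in within 2 mm of them. 0.050 (gap 68 mm) just fits the cone. Friction 1.5 N. Starts at 0 to 0.03, in a notch or resting on a tooth.
- release_lever (a joint): Hinge of the red lever, rad: 0 at rest with the pawl home in a notch, 0.26 fully squeezed (its own stop), about 0.15 if the pawl rests on a tooth. Above 0.18 the pawl is clear of the teeth. A spring drives it back: about 4 N at keeper_grip at first, 8 N fully squeezed; a grip of 20 to 30 N holds it and carries the keeper along.
- gold_thread_cone: Cone of gold thread on a white plastic core, loose, upright on the table: 62 mm wide at the foot, 150 mm tall, about 40 mm wide at 105 to 120 mm above the foot, 0.11 kg. Origin at the centre of its underside, z up along its axis.
- masking_tape: Roll of beige masking tape lying flat, 104 mm wide, 25 mm high, loose; origin at the centre of its underside. Leave it alone.
- hole_punch: Teal-handled hole punch lying on its side, 52x142x16 mm, loose; origin at the centre of its underside. Leave it alone.
- crochet_ball: Ball of white crochet cotton, 85 mm wide, 79 mm high, loose; origin at the centre of its underside. Leave it alone.
- lizard_black: Flat black bead lizard, 94x162x9 mm, loose; origin at its underside, about the middle. Leave it alone.
- pencil: Orange pencil, 134 mm long, 7 mm thick, loose; origin at the middle of its underside. Leave it alone.

How it is judged (in metres and radians):
On the way, in this order (a step that is already met when the one before it is completed fails the run):
1. the keeper is latched in the farthest notch (value of joint keeper above 0.095 m and value of joint release_lever below 0.06 rad), for 0.2 s.
2. the cone stands upright on the board between end plate and keeper, let go (angle between gold_thread_cone's own z axis and vertical below 0.09 rad and z of gold_thread_cone in the frame of cone_seat between -0.004 and 0.006 m and horizontal distance between gold_thread_cone and cone_seat below 0.045 m and contact force between the fingers and gold_thread_cone below 0.1 N and value of joint keeper above 0.085 m), for 0.2 s.
3. the keeper is latched in the notch that fits the cone (value of joint keeper between 0.045 and 0.055 m and value of joint release_lever below 0.06 rad), for 0.2 s.
At the end, for the whole second after the job is handed in: The cone stands upright (within 5 degrees) on the rack's board, its foot within 12 mm of the seat point, at rest; the keeper is latched in the notch at 0.050 (within 5 mm, lever back below 0.06 rad) (all of step 3 and angle between gold_thread_cone's own z axis and vertical below 0.09 rad and z of gold_thread_cone in the frame of cone_seat between -0.004 and 0.006 m and horizontal distance between gold_thread_cone and cone_seat below 0.012 m and linear speed of gold_thread_cone below 0.02 m/s); the robot touches nothing.
It fails at once if the cone is tipped over (angle between gold_thread_cone's own z axis and vertical above 0.7 rad).
It fails at once if another thing on the table is moved more than 30 mm (distance of any of masking_tape, hole_punch, crochet_ball, lizard_black, pencil from where it was at the start of the episode above 0.03 m).
It also fails if it takes over 64 s, if anything falls off the work surface, if the arm or the gripper's body presses on something with over 40 N, if the wrist force passes 120 N, or if a joint passes its speed limit or range.

## Working session

There is one attempt and no reset: what is moved stays moved. The work goes in short steps, Python scripts to look and compute and a shell command to move; the robot and the scene stay as the last step left them, time stands still between calls to the robot, and variables do not carry over. Pictures are saved under pics/ and viewed, at most 12 in all, crops included, and the job is handed in when it is done.

```bash
mkdir -p pics; ls
cat > h.py <<'E'
import numpy as np, cv2
from rig import readout, cams, bot
def cap(n,f=None):
    c=cams.capture(n)
    if f: cv2.imwrite('pics/'+f,c['image'])
    return c
def ray(c,u,v):
    K=np.array(c['intrinsics']);d=np.array([c['k1'],0,0,0,0],float)
    p=cv2.undistortPoints(np.array([[[u,v]]],float),K,d)[0,0]
    r=np.array(c['rotation'])@np.array([p[0],p[1],1]);return np.array(c['xyz']),r
def onz(c,u,v,z):
    o,r=ray(c,u,v);return o+r*(z-o[2])/r[2]
def tri(c1,p1,c2,p2):
    o1,r1=ray(c1,*p1);o2,r2=ray(c2,*p2)
    A=np.stack([r1,-r2],1);s=np.linalg.lstsq(A,o2-o1,rcond=None)[0]
    a=o1+r1*s[0];b=o2+r2*s[1];return (a+b)/2,np.linalg.norm(a-b)
def proj(c,P):
    R=np.array(c['rotation']);q=R.T@(np.array(P)-np.array(c['xyz']));x=q[:2]/q[2]
    x=x*(1+c['k1']*(x@x));K=np.array(c['intrinsics']);return (K@[x[0],x[1],1])[:2]
E
python3 - <<'E'
from h import *
for n in('scene','top'):
    c=cap(n,n+'0.png');print(n,c['xyz'],np.round(c['rotation'],3).tolist(),c['k1'],c['intrinsics'])
s=readout.read_state();print(s['tcp_rot'],s['opening'],s['time_s'])
E
```

```text
pics
scene [-0.3035758  -0.83883958  0.69105271] [[0.8, -0.246, 0.547], [-0.6, -0.325, 0.731], [-0.001, -0.913, -0.408]] -0.07193197329713985 [[492.50055075   0.         283.85385007]
 [  0.         492.50055075 218.62189599]
 [  0.           0.           1.        ]]
top [0.24383715 0.23272342 1.41113191] [[-0.026, -0.981, 0.193], [-1.0, 0.027, 0.003], [-0.008, -0.193, -0.981]] -0.04282683831111075 [[446.18516801   0.         283.69646925]
 [  0.         446.18516801 203.81681094]
 [  0.           0.           1.        ]]
[[-9.54800102e-01  2.97247277e-01 -9.06686265e-04]
 [ 2.97248470e-01  9.54798501e-01 -1.78033002e-03]
 [ 3.36504435e-04 -1.96937039e-03 -9.99998004e-01]] 0.9989044327205968 0.1
```

View pics/scene0.png

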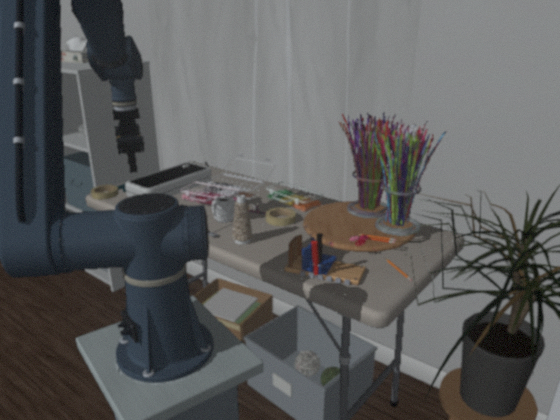

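View pics/top0.png

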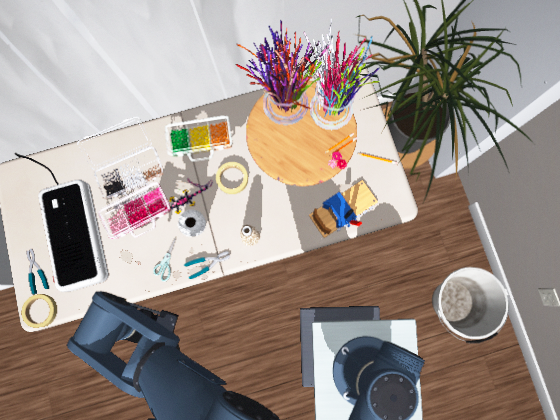

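Top: rack near (342,208), cone near (249,232). Scene: cone near (242,220), rack near (325,262). I'll enlarge both.

Run:
```python
import cv2,numpy as np
t=cv2.imread('pics/top0.png')[165:255,230:390];s=cv2.imread('pics/scene0.png')[185:295,220:380]
s=np.clip(s.astype(float)*1.5,0,255).astype('uint8')
a=cv2.resize(t,None,fx=5,fy=5,interpolation=2)[:, :];cv2.imwrite('pics/c1.png',a)
b=cv2.resize(s,None,fx=5,fy=5,interpolation=2);cv2.imwrite('pics/c2.png',b)
```

```text
(no output)
```

View pics/c1.png

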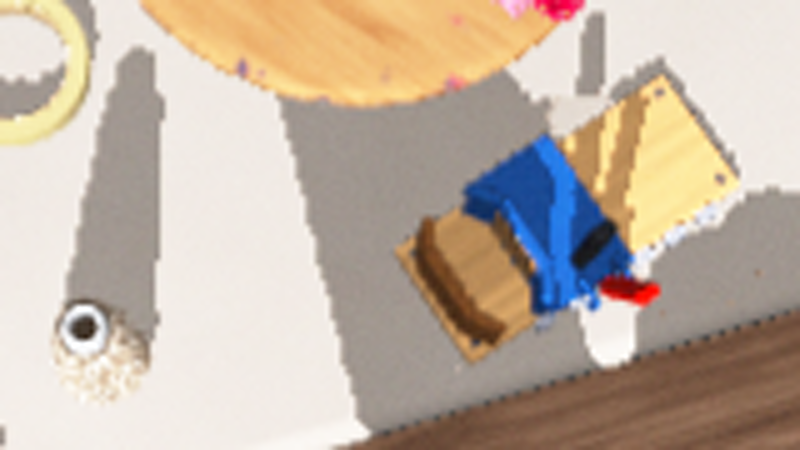

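View pics/c2.png

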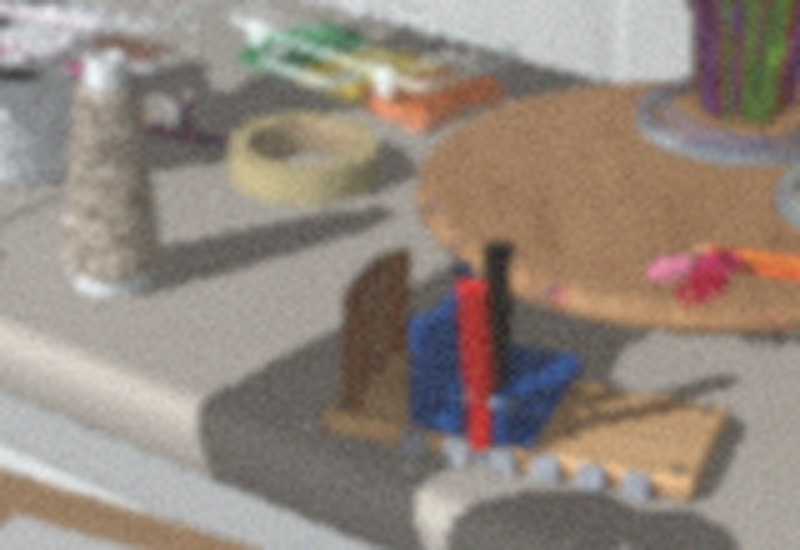

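Board corners in the top crop: (398,250), (663,73), (740,183), (472,362). Cone core top is at (84,325). In the scene crop, the post top is at (498,243) and the core top at (105,55).

```bash
cat > geo.py <<'E'
from h import *
ct=cap('top');cs=cap('scene')
T=lambda a:((a[0]+.5)/5-.5+230,(a[1]+.5)/5-.5+165)
S=lambda a:((a[0]+.5)/5-.5+220,(a[1]+.5)/5-.5+185)
px=[(398,250),(663,73),(740,183),(472,362)]
W=np.array([onz(ct,*T(p),.014)[:2] for p in px]);M=np.array([[.044,.132],[.044,-.078],[-.044,-.078],[-.044,.132]])
a=W.mean(0);b=M.mean(0);U,s,V=np.linalg.svd((M-b).T@(W-a));R=(U@V).T;o=a-R@b
E
python3 - <<'E'
from geo import *
print(W,'res',(M@R.T+o-W)*1e3);th=np.degrees(np.arctan2(R[1,0],R[0,0]));print('o',o,'yaw',th)
print('cone top',onz(ct,*T((84,325)),.15),tri(ct,T((84,325)),cs,S((105,57))))
print('cone foot scene',onz(cs,*S((105,287)),0))
print('post', tri(ct,T((603,235)),cs,S((498,243))))
# HSV masks
for n,c in(('top',ct),('scene',cs)):
    h=cv2.cvtColor(c['image'],cv2.COLOR_BGR2HSV)
    m=(cv2.inRange(h,(0,180,90),(8,255,255))|cv2.inRange(h,(174,180,90),(180,255,255)))
    _,_,st,ce=cv2.connectedComponentsWithStats(m);print(n,[(s.tolist(),q.round(1).tolist()) for s,q in zip(st,ce) if 8<s[4]<3000])
for v in (0,.01,.02,.025,.03):
    # keeper gap plane y: face at .118-.018-v ; grip 36 behind
    g=np.array([-.04,.118-.018-v-.036]);P=lambda dx,dy,z:np.r_[R@(g+[dx,dy])+o,z]
    f=lambda c,p,of: ((proj(c,p)-of+.5)*5-.5).round(0)
    print(v,P(0,0,.108).round(4),'post top',f(ct,P(.012,0,.128),(230,165)),f(cs,P(.012,0,.128),(220,185)),'post side',f(ct,P(.017,0,.063),(230,165)))
E
```

```text
[[ 0.48169828  0.15668702]
 [ 0.5927766  -0.01855729]
 [ 0.51909319 -0.06346429]
 [ 0.40900594  0.11278181]] res [[ 0.536028    2.52292047]
 [ 0.87036245 -0.24181913]
 [-0.04049322 -2.02202483]
 [-1.36589723 -0.2590765 ]]
o [0.51496798 0.02397494] yaw 32.041707998480526
cone top [0.42005059 0.34459985 0.15      ] (array([0.42003439, 0.3446815 , 0.14956333]), np.float64(0.0001761402867402815))
cone foot scene [0.40976648 0.33900144 0.        ]
post (array([0.46958078, 0.04164663, 0.12709388]), np.float64(0.00367579086325203))
top [([335, 39, 3, 15, 23], [336.5, 46.3]), ([283, 49, 7, 16, 39], [286.7, 55.2]), ([291, 51, 6, 19, 26], [292.8, 60.2]), ([275, 59, 6, 15, 38], [277.9, 67.6]), ([237, 64, 12, 7, 23], [242.0, 67.3]), ([301, 65, 4, 8, 19], [302.5, 68.2]), ([286, 69, 4, 14, 27], [287.4, 75.0]), ([247, 74, 8, 4, 10], [250.2, 75.5]), ([297, 76, 3, 4, 11], [297.9, 77.4]), ([259, 78, 9, 9, 19], [263.5, 82.4]), ([288, 97, 4, 6, 11], [289.7, 99.8]), ([350, 221, 12, 5, 40], [355.7, 222.8])]
scene []
0 [0.4471 0.057  0.108 ] post top [569. 254.] [450. 234.] post side [551. 265.]
0.01 [0.4524 0.0485 0.108 ] post top [583. 244.] [468. 237.] post side [565. 256.]
0.02 [0.4577 0.0401 0.108 ] post top [597. 235.] [486. 240.] post side [578. 247.]
0.025 [0.4604 0.0358 0.108 ] post top [604. 230.] [495. 241.] post side [585. 243.]
0.03 [0.463  0.0316 0.108 ] post top [611. 226.] [504. 243.] post side [591. 238.]
```

Estimates: rack origin (0.515, 0.024), yaw 32°, and keeper about 0.025, so the grip is at about (0.460, 0.036). Cone is at about (0.420, 0.345). I'll move above the keeper, offset towards the lever.

```bash
python3 -m inch '[[3,-7,1,-5,8.7],[6,-13,1,-10,8.7],[9,-20,1,-15,8.7],[13,-27,1,-20,8.7],[16,-34,1,-26,8.7],[19,-40,1,-30,8.7],[22,-46,1,-35,8.7],[26.7,-56.5,1,-40.7,8.7],[26.7,-56.5,1,-40.7,8.7],[26.7,-56.5,1,-40.7,8.7]]'
```

```text
time_s: 1.03
position: [0.3638, 0.2186, 0.1966]
tcp_rot: [[-0.53, 0.848, 0.0], [0.848, 0.53, 0.0], [-0.0, 0.0, -1.0]]
force: [0.8, 0.2, 0.2]
opening: 1.003
grasp_force: 0.0
```

```bash
python3 -m inch '[[8.9,-18.7,-1,0,8.7],[8.9,-18.7,-1,0,8.7],[8.9,-18.7,-1,0,8.7],[8.9,-18.7,-1,0,8.7],[8.9,-18.7,-1,0,8.7],[8.9,-18.7,-1,0,8.7],[8.9,-18.7,-1,0,8.7]]'
python3 - <<'E'
from h import *
import h
c=cap('scene','s1.png');d=cap('top')
a=np.clip(c['image'][205:295,270:370]*1.5,0,255).astype('uint8');b=d['image'][170:260,290:390]
cv2.imwrite('pics/c3.png',cv2.resize(np.hstack([a,b]),None,fx=4,fy=4,interpolation=2))
p=readout.read_state()['position'];print(p,proj(c,p)-[270,205],proj(d,p)-[290,170])
E
```

```text
time_s: 1.62
position: [0.4534, 0.0314, 0.1863]
tcp_rot: [[-0.526, 0.851, 0.0], [0.851, 0.526, 0.0], [0.0, 0.0, -1.0]]
force: [-0.2, 0.5, 0.0]
opening: 1.001
grasp_force: 0.0
[0.45139984 0.03386945 0.18616639] [45.71167233 10.42564322] [66.6322459  43.66468035]
```

View pics/c3.png

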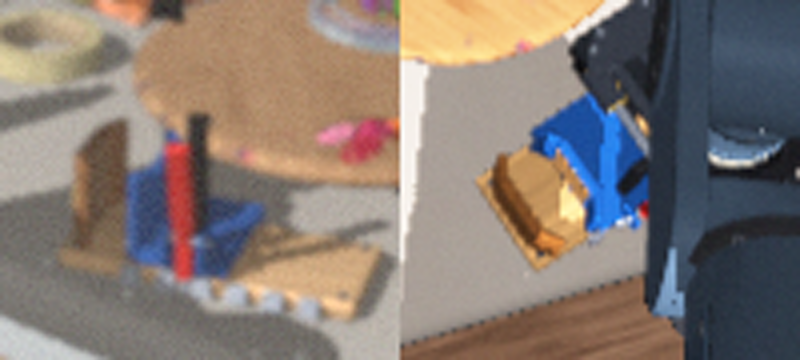

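Run:
```python
from h import *
c=cap('scene');s=readout.read_state();p=np.array(s['position']);y=np.array(s['tcp_rot'])[:,1]
print(p,y)
for o in(-.05,0,.05):print(o,proj(c,p+o*y))
cv2.imwrite('pics/c4.png',cv2.resize(np.clip(c['image'][140:290,240:400]*1.5,0,255).astype('uint8'),None,fx=4,fy=4,interpolation=2))
```

```text
[0.45121411 0.03446154 0.18623483] [ 0.84743907  0.53089176 -0.0009772 ]
-0.05 [309.33153188 222.92867249]
0 [315.50678164 215.34436832]
0.05 [321.27406013 208.25929706]
```

View pics/c4.png

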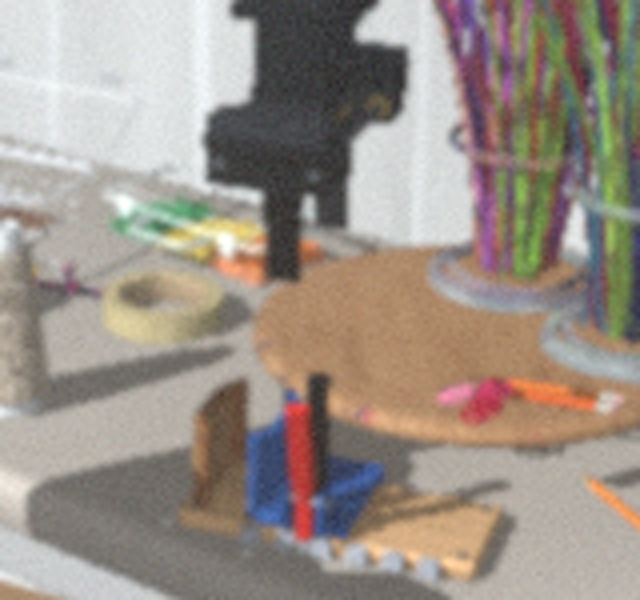

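Finger tips appear at about (311,209) and (323,196), roughly 13 px above the predicted TCP tips. I'll check this against the start picture.

Run:
```python
from h import *
c=cap('scene');d=cap('top')
p=np.array([.186,.597,.187]);y=np.array([.297,.955,0])
for o in(-.05,0,.05):print(o,proj(c,p+o*y),proj(d,p+o*y))
s=readout.read_state();q=np.array(s['position']);y=np.array([.848,.53,0])
print('top now',proj(d,q+.05*y))
im=cv2.imread('pics/scene0.png')
a=cv2.resize(im[120:195,95:175],None,fx=5,fy=5,interpolation=2)
b=cv2.resize(d['image'][160:235,310:390],None,fx=5,fy=5,interpolation=2)
cv2.imwrite('pics/c5.png',np.hstack([np.clip(a*1.4,0,255).astype('uint8'),b]))
```

```text
-0.05 [134.48688855 183.02218614] [169.89079053 321.8176574 ]
0 [133.35965194 177.87984288] [152.34601833 316.49689673]
0.05 [132.29720158 173.0229552 ] [134.93526516 311.19417417]
top now [345.99972138 199.00550468]
```

View pics/c5.png

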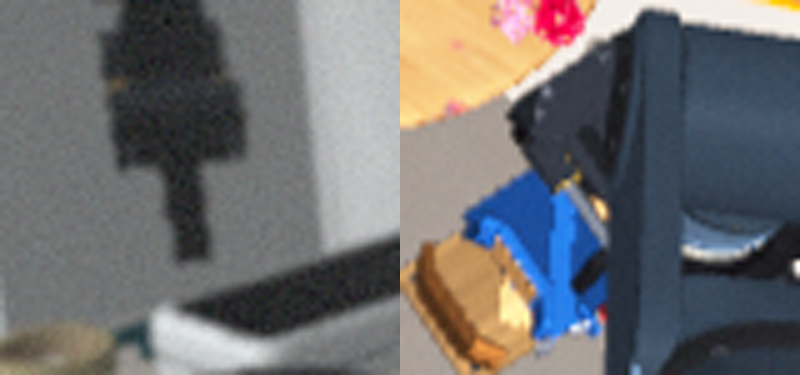

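Seen in two places, the visual tips sit higher than the stated TCP. I'll descend partway and compare the fingers with the post in the image numerically.

```bash
python3 -m inch '[[0,0,-3,0,8.7],[0,0,-5,0,8.7],[0,0,-7,0,8.7],[0,0,-8.6,0,8.7],[0,0,-8.6,0,8.7],[0,0,-8.6,0,8.7],[0,0,-8.6,0,8.7]]'
python3 - <<'E'
from h import *
c=cap('scene','s2.png');s=readout.read_state();p=np.array(s['position']);y=np.array([.848,.53,0])
print(p,[proj(c,p+o*y).round(1) for o in(-.05,0,.05)])
cv2.imwrite('pics/c6.png',cv2.resize(np.clip(c['image'][165:285,260:380]*1.5,0,255).astype('uint8'),None,fx=5,fy=5,interpolation=2))
E
```

```text
time_s: 2.45
position: [0.4528, 0.034, 0.1012]
tcp_rot: [[-0.531, 0.847, 0.001], [0.847, 0.531, -0.0], [-0.001, 0.001, -1.0]]
force: [-0.1, 0.2, 0.9]
opening: 0.999
grasp_force: 0.0
[0.45320957 0.03383895 0.10147871] [array([309.4, 253.2]), array([315.4, 244.8]), array([321.1, 237. ])]
```

View pics/c6.png

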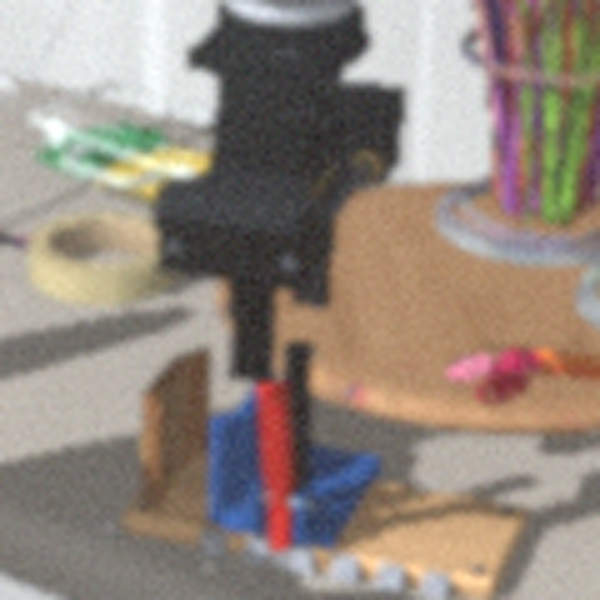

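Tips are seen at (310,240) and (322,225), again about 30 mm above the stated TCP. TCP z of about 0.079 works either way, so I'll go there, centre and squeeze.

```bash
python3 -m inch '[[0,0,-1,0,8.7],[0,0,-2.2,0,8.7],[0,0,-2.2,0,8.7],[0.7,0.4,-2.2,0,8.7],[0.7,0.4,-2.2,0,8.7]]' && python3 -m inch '[[0,0,0,0,5],[0,0,0,0,5],[0,0,0,0,5],[0,0,0,0,5],[0,0,0,0,5]]'
```

```text
time_s: 2.92
position: [0.4621, 0.0376, 0.0796]
tcp_rot: [[-0.53, 0.848, 0.004], [0.848, 0.53, -0.0], [-0.003, 0.003, -1.0]]
force: [0.7, -0.2, 1.3]
opening: 1.003
grasp_force: 0.0
time_s: 3.33
position: [0.4576, 0.0371, 0.0785]
tcp_rot: [[-0.531, 0.848, -0.003], [0.848, 0.531, -0.001], [0.001, -0.003, -1.0]]
force: [-3.8, -3.3, 2.9]
opening: 0.705
grasp_force: 2.3
```

```bash
python3 -m inch '[[0,0,0,0,3],[0,0,0,0,3],[0,0,0,0,3],[0,0,0,0,3],[0,0,0,0,3],[0,0,0,0,3]]'
```

```text
time_s: 3.83
position: [0.4603, 0.0378, 0.0784]
tcp_rot: [[-0.529, 0.848, 0.002], [0.848, 0.529, 0.001], [-0.0, 0.002, -1.0]]
force: [1.0, 2.9, -0.5]
opening: 0.372
grasp_force: 30.0
```

Squeezed to about 33 mm with little net force. Now I'll slide 75 mm along (0.53, -0.848).

```bash
python3 -m inch '[[0.53,-0.85,0,0,3],[1.06,-1.7,0,0,3],[1.6,-2.54,0,0,3],[2.12,-3.4,0,0,3],[2.65,-4.24,0,0,3],[3.2,-5.1,0,0,3],[3.7,-5.94,0,0,3],[4.0,-6.4,0,0,3],[4.0,-6.4,0,0,3],[4.0,-6.4,0,0,3]]'
python3 -m inch '[[0.05,-0.08,0,0,3],[0.11,-0.17,0,0,3],[0.16,-0.25,0,0,3],[0.21,-0.34,0,0,3],[0.21,-0.34,0,0,3],[0.21,-0.34,0,0,3]]'
```

```text
time_s: 4.67
position: [0.5003, -0.0266, 0.0784]
tcp_rot: [[-0.529, 0.849, 0.001], [0.849, 0.529, 0.001], [0.001, 0.002, -1.0]]
force: [3.2, 6.5, -2.0]
opening: 0.371
grasp_force: 30.0
time_s: 5.17
position: [0.5001, -0.0266, 0.0784]
tcp_rot: [[-0.528, 0.849, -0.003], [0.849, 0.528, 0.006], [0.007, 0.001, -1.0]]
force: [1.8, 15.3, 1.7]
opening: 0.381
grasp_force: 30.0
```

```bash
python3 -m inch '[[-0.11,0.17,0,0,3],[-0.21,0.34,0,0,3],[-0.21,0.34,0,0,3],[-0.21,0.34,0,0,3]]'
python3 -m inch '[[0,0,0,0,4.5],[0,0,0,0,5.5],[0,0,0,0,6.5],[0,0,0,0,8.7],[0,0,0,0,8.7],[0,0,0,0,8.7],[0,0,0,0,8.7]]'
```

```text
time_s: 5.5
position: [0.5003, -0.0266, 0.0784]
tcp_rot: [[-0.529, 0.848, 0.001], [0.848, 0.529, 0.001], [-0.0, 0.001, -1.0]]
force: [3.5, 5.7, -2.8]
opening: 0.372
grasp_force: 30.0
time_s: 6.08
position: [0.4994, -0.0266, 0.0785]
tcp_rot: [[-0.53, 0.848, -0.0], [0.848, 0.53, 0.0], [0.0, 0.0, -1.0]]
force: [-1.6, 0.4, -1.5]
opening: 0.82
grasp_force: 1.1
```

The reaction force suggests the keeper may be pressed on the 0.103 stop. I'll check the lever's rest position by closing gently in steps.

```bash
python3 -m inch '[[0,0,0,0,8.7],[0,0,0,0,8.7],[0,0,0,0,7.2],[0,0,0,0,7.2],[0,0,0,0,7.2]]'
python3 -m inch '[[0,0,0,0,6.2],[0,0,0,0,6.2],[0,0,0,0,6.2]]'
python3 -m inch '[[0,0,0,0,5.7],[0,0,0,0,5.7],[0,0,0,0,5.7]]'
python3 - <<'E'
from h import *
for f in('s1.png',None):
    im=cv2.imread('pics/'+f) if f else cap('scene','s3.png')['image']
    b,g,r=[im[...,i].astype(int) for i in range(3)]
    m=(r>90)&(g<60)&(b<60);m=m.astype('uint8');n,l,st,ce=cv2.connectedComponentsWithStats(m)
    for i in range(1,n):
        if st[i,4]>25 and 290<ce[i][0]<370 and ce[i][1]>230:
            ys,xs=np.where(l==i);print(f,st[i],[(y,xs[ys==y].mean().round(1)) for y in range(ys.min(),ys.max(),4)])
E
```

```text
time_s: 6.5
position: [0.5, -0.0267, 0.0787]
tcp_rot: [[-0.53, 0.848, 0.001], [0.848, 0.53, -0.0], [-0.001, 0.001, -1.0]]
force: [-2.0, -1.7, 1.2]
opening: 0.866
grasp_force: 1.2
time_s: 6.75
position: [0.4984, -0.0269, 0.0785]
tcp_rot: [[-0.53, 0.848, -0.002], [0.848, 0.53, -0.0], [0.001, -0.002, -1.0]]
force: [-3.2, -3.6, 2.9]
opening: 0.733
grasp_force: 2.2
time_s: 7.0
position: [0.4987, -0.0266, 0.0784]
tcp_rot: [[-0.53, 0.848, -0.001], [0.848, 0.53, 0.0], [0.001, -0.001, -1.0]]
force: [-3.4, -3.1, 4.0]
opening: 0.67
grasp_force: 2.4
s1.png [357 239   9   6  31] [(239, np.float64(362.0)), (243, np.float64(360.0))]
s1.png [312 241   6  33 157] [(241, np.float64(314.5)), (245, np.float64(314.0)), (249, np.float64(314.0)), (253, np.float64(314.5)), (257, np.float64(314.5)), (261, np.float64(315.0)), (265, np.float64(315.0)), (269, np.float64(315.5))]
None [356 239  10   6  36] [(239, np.float64(362.0)), (243, np.float64(358.6))]
None [340 252   6  28 132] [(252, np.float64(342.5)), (256, np.float64(343.0)), (260, np.float64(342.5)), (264, np.float64(343.0)), (268, np.float64(343.5)), (272, np.float64(343.5)), (276, np.float64(342.5))]
```

Contact started at about 75 mm opening, which fits the lever leaning fully out, so it looks latched. I'll open and retreat upward, then verify.

```bash
python3 -m inch '[[0,0,0,0,8.7],[0,0,0,0,8.7],[0,0,0,0,8.7],[-0.5,-0.3,0,0,8.7],[-0.5,-0.3,0,0,8.7],[-0.5,-0.3,4,0,8.7],[-0.5,-0.3,8,0,8.7],[-0.5,-0.3,12,0,8.7],[-0.5,-0.3,12,0,8.7]]'
python3 - <<'E'
from geo import *
im=cs['image'];b,g,r=[im[...,i].astype(int) for i in range(3)]
m=((r>90)&(g<60)&(b<60)).astype('uint8');n,l,st,ce=cv2.connectedComponentsWithStats(m)
for i in range(1,n):
    if st[i,4]>60: ys,xs=np.where(l==i);print(st[i],[(y,xs[ys==y].mean().round(1)) for y in range(ys.min(),ys.max(),4)])
f=lambda c,p,of: ((proj(c,p)-of+.5)*5-.5).round(0)
for q in((.42,.3446,0),(.42,.3446,.15)):print('cone',f(ct,q,(230,165)),f(cs,q,(220,185)))
cv2.imwrite('pics/c7.png',np.hstack([cv2.resize(np.clip(cs['image'][215:295,290:390]*1.5,0,255).astype('uint8'),None,fx=4,fy=4,interpolation=2),cv2.resize(ct['image'][170:250,290:390],None,fx=4,fy=4,interpolation=2)]))
for v in(.0,.05,.1,.102):
  for a in (0,.15):
    g=np.array([-.04,.118-.018-v-.036]);lx=-.033-.02*.26+.008+a*.082  # lever top centre-ish
    print(v,a,proj(cs,np.r_[R@(g+[lx,0])+o,.128]).round(1),proj(cs,np.r_[R@(g+[.012,0])+o,.128]).round(1))
E
```

```text
time_s: 7.8
position: [0.5012, -0.031, 0.206]
tcp_rot: [[-0.53, 0.848, 0.018], [0.848, 0.53, -0.004], [-0.013, 0.013, -1.0]]
force: [1.7, 0.2, -0.6]
opening: 0.993
grasp_force: 0.0
[340 246   6  34 174] [(246, np.float64(343.0)), (250, np.float64(342.5)), (254, np.float64(342.5)), (258, np.float64(342.5)), (262, np.float64(342.5)), (266, np.float64(343.0)), (270, np.float64(343.0)), (274, np.float64(343.0)), (278, np.float64(343.0))]
cone [105. 357.] [114. 279.]
cone [ 84. 325.] [105.  56.]
0.0 0 [304.5 238. ] [309.7 231.4]
0.0 0.15 [306. 236.] [309.7 231.4]
0.05 0 [323.1 241.1] [327.8 234.4]
0.05 0.15 [324.5 239.1] [327.8 234.4]
0.1 0 [342.1 244.3] [346.4 237.4]
0.1 0.15 [343.4 242.2] [346.4 237.4]
0.102 0 [342.9 244.4] [347.1 237.5]
0.102 0.15 [344.2 242.4] [347.1 237.5]
```

View pics/c7.png

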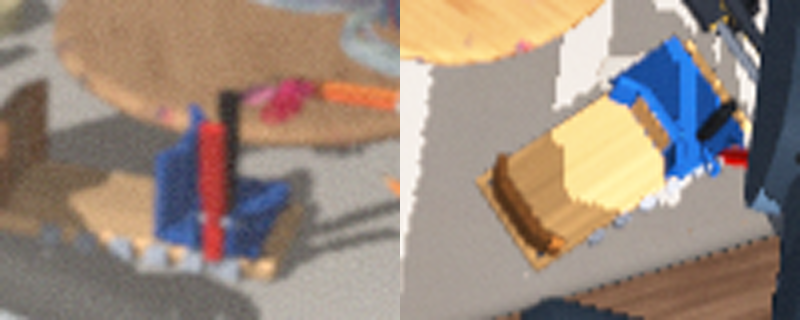

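The picture shows the keeper at the far end and the lever leaning out, with red top (343,246) and post top (348,238): latched. Moving to above the cone.

```bash
python3 -m inch '[[-7.5,37.6,0,0,8.7],[-7.5,37.6,0,0,8.7],[-7.5,37.6,0,0,8.7],[-7.5,37.6,0,0,8.7],[-7.5,37.6,0,0,8.7],[-7.5,37.6,0,0,8.7],[-7.5,37.6,0,0,8.7],[-7.5,37.6,0,0,8.7],[-7.5,37.6,0,0,8.7],[-7.5,37.6,0,0,8.7]]'
python3 -m inch '[[0,0,0,0,8.7],[0,0,0,0,8.7],[0,0,0,0,8.7]]'
```

```text
time_s: 8.73
position: [0.4172, 0.3519, 0.1969]
tcp_rot: [[-0.534, 0.845, -0.002], [0.845, 0.534, 0.003], [0.003, 0.0, -1.0]]
force: [-0.3, -1.0, -0.2]
opening: 0.996
grasp_force: 0.0
time_s: 8.98
position: [0.4192, 0.3448, 0.1975]
tcp_rot: [[-0.529, 0.848, -0.002], [0.849, 0.529, -0.002], [-0.0, -0.002, -1.0]]
force: [-0.6, -0.1, -0.1]
opening: 1.001
grasp_force: 0.0
```

```bash
python3 -m inch '[[0,0,-3,0,8.7],[0,0,-6,0,8.7],[0,0,-8.5,0,8.7],[0,0,-10.4,0,8.7],[0,0,-10.4,0,8.7],[0,0,-10.4,0,8.7],[0,0,-10.4,0,6],[0,0,-10.4,0,6],[0,0,-10.4,0,6]]'
python3 -m inch '[[0,0,0,0,2.5],[0,0,0,0,2.5],[0,0,0,0,2.5],[0,0,0,0,2.5],[0,0,0,0,2.5],[0,0,0,0,2.5]]'
```

```text
time_s: 9.73
position: [0.4206, 0.3466, 0.096]
tcp_rot: [[-0.53, 0.848, 0.003], [0.848, 0.53, 0.001], [-0.0, 0.003, -1.0]]
force: [-0.1, 0.0, -0.2]
opening: 0.854
grasp_force: 0.0
time_s: 10.23
position: [0.4193, 0.3464, 0.0945]
tcp_rot: [[-0.53, 0.848, -0.0], [0.848, 0.53, -0.0], [0.0, -0.0, -1.0]]
force: [0.8, -0.1, 0.4]
opening: 0.434
grasp_force: 29.9
```

Opening of about 38 mm with 30 N: the cone is held where it should be. I'll lift it and carry it over the seat, staying about 5 mm short of the end plate.

```bash
python3 -m inch '[[0,0,2,0,2.5],[0,0,5,0,2.5],[0,0,8,0,2.5],[0,0,10.5,0,2.5],[0,0,10.5,0,2.5],[1,-4,10.5,0,2.5],[1.7,-8,10.5,0,2.5],[2.5,-12,10.5,0,2.5],[3.3,-16,10.5,0,2.5],[4.1,-20,10.5,0,2.5]]'
python3 -m inch '[[0.6,-2.7,0,0,2.5],[1.2,-5.4,0,0,2.5],[1.2,-5.4,0,0,2.5],[1.2,-5.4,0,0,2.5],[1.2,-5.4,0,0,2.5],[1.2,-5.4,0,0,2.5]]'
```

```text
time_s: 11.07
position: [0.4596, 0.1448, 0.1985]
tcp_rot: [[-0.531, 0.847, -0.002], [0.847, 0.531, -0.0], [0.001, -0.002, -1.0]]
force: [1.6, 0.4, -1.1]
opening: 0.434
grasp_force: 28.4
time_s: 11.57
position: [0.4716, 0.0933, 0.1989]
tcp_rot: [[-0.531, 0.847, -0.002], [0.847, 0.531, 0.0], [0.001, -0.001, -1.0]]
force: [-0.5, 0.2, -1.3]
opening: 0.427
grasp_force: 27.2
```

Run:
```python
from geo import *
s=readout.read_state();p=np.array(s['position']);print(p,s['opening'])
seat=np.r_[R@[0,.084]+o,.014];print('seat',seat, 'rack coords of tcp',R.T@(p[:2]-o))
```

```text
[0.47185968 0.09348847 0.19919373] 0.42930030977535144
seat [0.47040292 0.09517855 0.014     ] rack coords of tcp [0.00033818 0.08179452]
```

```bash
python3 -m inch '[[0.16,-0.25,-1,0,2.5],[0.16,-0.25,-3,0,2.5],[0.16,-0.25,-5,0,2.5],[0.16,-0.25,-7,0,2.5],[0.16,-0.25,-8,0,2.5],[0.16,-0.25,-8.6,0,2.5],[0.16,-0.25,-8.6,0,2.5],[0.16,-0.25,-8.6,0,2.5]]'
python3 -m inch '[[0,0,-0.2,0,2.5],[0,0,-0.4,0,2.5],[0,0,-0.4,0,2.5],[0,0,-0.4,0,2.5]]'
```

```text
time_s: 12.33
position: [0.4742, 0.0904, 0.1136]
tcp_rot: [[-0.531, 0.847, 0.0], [0.847, 0.531, 0.0], [-0.0, 0.0, -1.0]]
force: [0.7, -1.4, -0.3]
opening: 0.43
grasp_force: 27.2
time_s: 12.67
position: [0.4743, 0.0899, 0.1098]
tcp_rot: [[-0.53, 0.848, 0.001], [0.848, 0.53, -0.0], [-0.0, 0.001, -1.0]]
force: [-0.3, 0.1, -0.8]
opening: 0.429
grasp_force: 27.2
```

```bash
python3 -m inch '[[0,0,-0.1,0,2.5],[0,0,-0.1,0,2.5],[0,0,-0.1,0,2.5]]'
python3 -m inch '[[0,0,-0.1,0,2.5],[0,0,-0.1,0,2.5],[0,0,-0.1,0,2.5]]'
```

```text
time_s: 12.92
position: [0.4744, 0.0898, 0.1088]
tcp_rot: [[-0.53, 0.848, 0.001], [0.848, 0.53, -0.0], [-0.0, 0.001, -1.0]]
force: [-0.2, 0.1, 2.0]
opening: 0.429
grasp_force: 28.9
time_s: 13.17
position: [0.4747, 0.09, 0.1087]
tcp_rot: [[-0.53, 0.848, 0.002], [0.848, 0.53, 0.0], [-0.001, 0.002, -1.0]]
force: [-1.9, -0.3, 9.1]
opening: 0.431
grasp_force: 30.2
```

Contact with the board. I'll ease off 1 mm, open and rise.

```bash
python3 -m inch '[[0,0,0.1,0,2.5],[0,0,0.1,0,5],[0,0,0.1,0,6],[0,0,0.1,0,8.7],[0,0,0.1,0,8.7],[0,0,0.1,0,8.7],[0,0,0.1,0,8.7],[0,0,0.1,0,8.7]]'
python3 -m inch '[[0,0,2,0,8.7],[0,0,5,0,8.7],[0,0,8,0,8.7],[0,0,10,0,8.7],[0,0,10,0,8.7],[4.9,-7.8,10,0,8.7],[4.9,-7.8,10,0,8.7],[4.9,-7.8,10,0,8.7],[4.9,-7.8,10,0,8.7],[4.9,-7.8,10,0,8.7]]'
python3 - <<'E'
from geo import *
s=readout.read_state();print(s['position'],s['opening'])
cv2.imwrite('pics/c8.png',np.hstack([cv2.resize(np.clip(cs['image'][205:295,280:380]*1.5,0,255).astype('uint8'),None,fx=4,fy=4,interpolation=2),cv2.resize(ct['image'][165:255,290:390],None,fx=4,fy=4,interpolation=2)]))
f=lambda c,p,of: ((proj(c,p)-of+.5)*4-.5).round(0)
for z in(.014,.164):
  q=np.r_[R@[0,.084]+o,z];print(f(cs,q,(280,205)),f(ct,q,(290,165))+[400,0])
E
```

```text
time_s: 13.83
position: [0.474, 0.0899, 0.1083]
tcp_rot: [[-0.53, 0.848, -0.0], [0.848, 0.53, -0.0], [0.0, -0.0, -1.0]]
force: [0.0, 0.8, 0.6]
opening: 0.877
grasp_force: 0.0
time_s: 14.67
position: [0.5219, 0.0119, 0.2073]
tcp_rot: [[-0.529, 0.849, -0.003], [0.849, 0.529, 0.001], [0.003, -0.002, -1.0]]
force: [-0.1, -0.0, 0.7]
opening: 0.999
grasp_force: 0.0
[0.52128489 0.01303674 0.20758621] 1.002040492422055
[102. 233.] [556. 212.]
[106.  37.] [576. 177.]
```

View pics/c8.png

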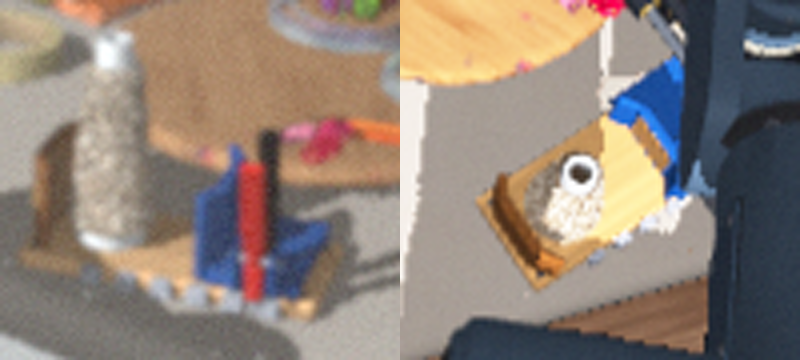

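Cone stands upright near the seat, its top at (578,174) against the expected (576,177). Going back to the keeper.

```bash
python3 -m inch '[[-2.7,-4.35,0,0,8.7],[-2.7,-4.35,0,0,8.7],[-2.7,-4.35,0,0,8.7],[-2.7,-4.35,-3,0,8.7],[-2.7,-4.35,-6,0,8.7],[-2.7,-4.35,-6,0,8.7],[-2.7,-4.35,-6,0,8.7]]'
```

```text
time_s: 15.35
position: [0.4947, -0.0302, 0.1476]
tcp_rot: [[-0.531, 0.847, -0.004], [0.847, 0.531, 0.002], [0.003, -0.002, -1.0]]
force: [0.3, 1.1, 0.5]
opening: 0.999
grasp_force: 0.0
```

```bash
python3 -m inch '[[0,0,-3,0,8.7],[0,0,-5,0,8.7],[0,0,-6.9,0,8.7],[0,0,-6.9,0,8.7],[0.45,0.25,-6.9,0,8.7],[0.45,0.25,-6.9,0,8.7]]'
python3 -m inch '[[0,0,0,0,2.8],[0,0,0,0,2.8],[0,0,0,0,2.8],[0,0,0,0,2.8],[0,0,0,0,2.8],[0,0,0,0,2.8],[0,0,0,0,2.8],[0,0,0,0,2.8]]'
python3 -m inch '[[0,0,0,0,2.8],[0,0,0,0,2.8]]'
```

```text
time_s: 15.85
position: [0.5033, -0.0291, 0.0813]
tcp_rot: [[-0.53, 0.848, 0.005], [0.848, 0.53, -0.001], [-0.003, 0.003, -1.0]]
force: [-0.3, -0.8, -0.6]
opening: 1.002
grasp_force: 0.0
time_s: 16.52
position: [0.4989, -0.0293, 0.0794]
tcp_rot: [[-0.53, 0.848, -0.003], [0.848, 0.53, -0.0], [0.002, -0.003, -1.0]]
force: [-4.8, -3.7, 3.8]
opening: 0.477
grasp_force: 2.9
time_s: 16.68
position: [0.5017, -0.0285, 0.0794]
tcp_rot: [[-0.529, 0.849, 0.002], [0.849, 0.529, 0.001], [-0.0, 0.003, -1.0]]
force: [1.2, 1.7, -0.4]
opening: 0.373
grasp_force: 30.0
```

```bash
python3 -m inch '[[-0.4,0.64,0,0,2.8],[-0.8,1.27,0,0,2.8],[-1.2,1.92,0,0,2.8],[-1.6,2.56,0,0,2.8],[-2.0,3.2,0,0,2.8],[-2.3,3.7,0,0,2.8],[-2.5,4.0,0,0,2.8],[-2.65,4.24,0,0,2.8],[-2.65,4.24,0,0,2.8],[-2.65,4.24,0,0,2.8]]'
python3 -m inch '[[0,0,0,0,2.8],[0,0,0,0,2.8]]'
```

```text
time_s: 17.52
position: [0.4745, 0.0148, 0.0794]
tcp_rot: [[-0.53, 0.848, 0.002], [0.848, 0.53, 0.001], [0.0, 0.002, -1.0]]
force: [4.9, 2.9, -4.9]
opening: 0.37
grasp_force: 30.0
time_s: 17.68
position: [0.4745, 0.0148, 0.0794]
tcp_rot: [[-0.53, 0.848, 0.002], [0.848, 0.53, 0.001], [0.0, 0.002, -1.0]]
force: [5.1, 4.2, -5.5]
opening: 0.371
grasp_force: 30.0
```

```bash
python3 -m inch '[[0,0,0,0,4.5],[0,0,0,0,5.5],[0,0,0,0,6.5],[0,0,0,0,8.7],[0,0,0,0,8.7],[0,0,0,0,8.7],[0,0,0,0,8.7],[0,0,0,0,8.7],[0,0,0,0,8.7]]'
python3 - <<'E'
from geo import *
im=cs['image'];b,g,r=[im[...,i].astype(int) for i in range(3)]
m=((r>90)&(g<60)&(b<60)).astype('uint8');n,l,st,ce=cv2.connectedComponentsWithStats(m)
print([s for s in st[1:] if s[4]>60])
cv2.imwrite('pics/s9.png',im)
E
python3 -m inch '[[0,0,0,0,7.3],[0,0,0,0,7.3],[0,0,0,0,7.3]]'
python3 -m inch '[[0,0,0,0,6.6],[0,0,0,0,6.6],[0,0,0,0,6.6]]'
```

```text
time_s: 18.43
position: [0.4761, 0.0131, 0.08]
tcp_rot: [[-0.53, 0.848, 0.004], [0.848, 0.53, -0.0], [-0.002, 0.003, -1.0]]
force: [-0.6, -0.6, 0.6]
opening: 0.955
grasp_force: 0.0
[array([321, 249,   6,  27, 123], dtype=int32)]
time_s: 18.78
position: [0.4745, 0.0133, 0.0796]
tcp_rot: [[-0.53, 0.848, 0.001], [0.848, 0.53, -0.0], [-0.001, 0.001, -1.0]]
force: [0.3, -0.5, 0.4]
opening: 0.876
grasp_force: 0.0
time_s: 19.03
position: [0.4728, 0.013, 0.0794]
tcp_rot: [[-0.531, 0.848, -0.002], [0.848, 0.531, -0.001], [0.001, -0.002, -1.0]]
force: [-3.1, -2.2, 2.9]
opening: 0.774
grasp_force: 2.0
```

Contact begins between 76 and 67 mm opening, so the lever is at rest and latched. Retreating straight up.

```bash
python3 -m inch '[[0,0,0,0,8.7],[0,0,0,0,8.7],[0,0,0,0,8.7],[-0.45,-0.25,0,0,8.7],[-0.45,-0.25,0,0,8.7],[-0.45,-0.25,4,0,8.7],[-0.45,-0.25,8,0,8.7],[-0.45,-0.25,12,0,8.7],[2,-4.5,14,0,8.7],[2,-4.5,14,0,8.7]]'
python3 -m inch '[[1.5,-4,0,0,8.7],[3,-8,0,0,8.7],[3,-8,0,0,8.7],[3,-8,0,0,8.7]]'
python3 - <<'E'
from geo import *
im=cs['image'];b,g,r=[im[...,i].astype(int) for i in range(3)]
m=((r>90)&(g<60)&(b<60)).astype('uint8');n,l,st,ce=cv2.connectedComponentsWithStats(m)
print([s for s in st[1:] if s[4]>60])
cv2.imwrite('pics/c9.png',np.hstack([cv2.resize(np.clip(cs['image'][205:295,280:380]*1.5,0,255).astype('uint8'),None,fx=4,fy=4,interpolation=2),cv2.resize(ct['image'][165:255,290:390],None,fx=4,fy=4,interpolation=2)]))
E
```

```text
time_s: 19.87
position: [0.4997, -0.0351, 0.2242]
tcp_rot: [[-0.53, 0.848, 0.013], [0.848, 0.53, -0.005], [-0.011, 0.008, -1.0]]
force: [2.5, -1.5, 0.0]
opening: 1.001
grasp_force: 0.0
time_s: 20.2
position: [0.5247, -0.1139, 0.2188]
tcp_rot: [[-0.527, 0.85, 0.0], [0.85, 0.527, 0.0], [0.0, 0.0, -1.0]]
force: [-0.8, 0.9, 0.1]
opening: 0.999
grasp_force: 0.0
[array([321, 242,   6,  34, 163], dtype=int32)]
```

View pics/c9.png

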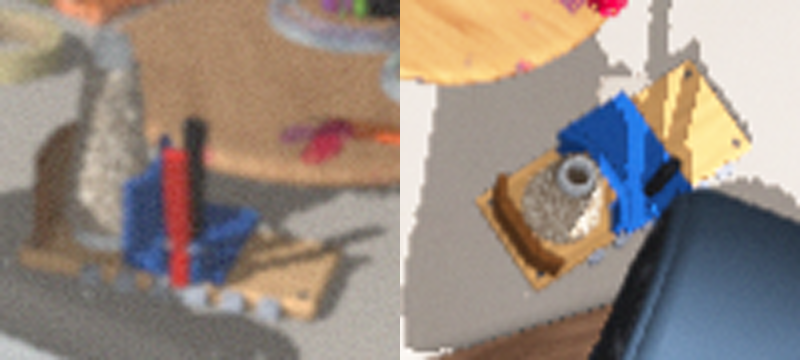

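The cone stands upright between the cups, its top at (577,174). The lever top is at (323,242), as predicted for the 0.050 notch at rest. Handing in.

```bash
python3 -m inch '[[0,0,0,0,8.7],[0,0,0,0,8.7],[0,0,0,0,8.7]]'; python3 -c "
from rig import bot
print(bot.hand_in())"
```

```text
time_s: 20.55
position: [0.5236, -0.1105, 0.2194]
tcp_rot: [[-0.531, 0.847, -0.0], [0.847, 0.531, 0.0], [0.001, -0.0, -1.0]]
force: [0.5, -0.3, 0.4]
opening: 0.998
grasp_force: 0.0
the job is handed in; nothing more can be done
None
```

The job is handed in at 20.6 s: in the last pictures the gold cone stands upright in the cups and the keeper looks latched in the 0.050 notch with the lever at rest; hand-in returned no verdict.

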